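# Seat a vial cap in the hand press and hold the clamp

### The job

Slide the shuttle with the capped vial under the head of the hand press, all the way home against its stop. Then press the lever down by its red paddle until the pointer stands in the green band of the scale, never in the red, so that the spring foot clamps the cap, and finish while holding it pressed there; the lever springs up if let go. Keep the vial upright in its nest and leave the other things on the worktop where they stand.

Things in the scene. Friction and masses are not known exactly. Their poses are not given: they have to be found in the camera images.
- press: White C-frame hand press fixed to the worktop on a grey bed 125 x 270 x 10 mm, turned about z by up to 0.3 rad. Origin on the worktop below the ram axis; z up, -x its front (the lever points there), -y (right as seen from the robot) where the track runs out. Head: y +-28 mm, x -24 to +76 mm, z 149 to 211 mm; column behind the ram from x +40 mm.
- shuttle (a joint): Travel of the steel shuttle plate (50 mm wide) along local +y of the press, in m: 0 is far out to the right, 0.09 is fully home against the dark stop, the vial then straight under the foot. Starts at 0. Needs about 1.5 to 3 N, stays where it is left.
- shuttle_knob (a point): Middle of the upright black round knob on the right end of the shuttle: cylinder 22 mm in diameter, 36 mm tall (18 mm above and below this point), this point 58 mm above the worktop, on a 12 mm stem; it moves with the shuttle, 130 mm to local -y of the vial nest.
- lever (a joint): Angle of the spring lever in rad: 0 at rest (raised 0.44 rad above level), grows as it is pressed down, stop at 1.1. Green band: 0.58 to 0.78 (aim at 0.68, that is 0.24 rad below level). Red begins at 0.90. The spring pushes back with 0.4 + angle (N m), plus up to 0.2 N m from the foot: about 10 N at the paddle in the green. The ram goes down 30 mm per rad; the foot meets the cap at 0.4 rad.
- paddle (a point): Middle of the upper face of the red paddle on the lever's end, 44 mm long (along the lever) x 56 mm wide x 14 mm thick; 125 mm from the hub axis along the lever and 7 mm above the lever's centre line. The face tilts with the lever, rising away from the press at rest. This point is about 240 mm above the worktop at rest, 157 mm in the green.
- foot: Black round rubber foot 28 mm in diameter under the ram, on a spring of 500 N/m in the ram; origin in the middle of its underside, 109 mm above the worktop at rest, 12 mm above the cap of the vial.
- vial_center (a point): Centre (half-way up) of the white vial with red cap, 32 mm in diameter, 75 mm tall, loose in the black ring nest of the shuttle (22 mm deep, 36 mm bore, 48 mm outside); it stands on the shuttle plate, its foot 22 mm above the worktop. z is its axis.
- brown_bottle: Bystander: brown bottle with black cap, 54 mm in diameter, 125 mm tall, origin under its centre, near the right edge.
- flask: Bystander: small round glass flask with cork, 66 mm in diameter, 149 mm tall, origin under its centre, at the front right.
- blue_vial: Bystander: white vial with blue cap, 27 mm in diameter, 56 mm tall, origin under its centre, left in front of the press.
- white_vial: Bystander: white vial with white cap, 27 mm in diameter, 52 mm tall, origin under its centre, left in front of the press.
- lever_hub (a point): Middle of the lever's hub, on its axis, which is level along y of the press; 30 mm to -x of the ram axis, 180 mm above the worktop. Beside it, on the right cheek of the head, is the scale arc (white, green, white, red from above, 52 mm radius), with a black pointer that moves with the lever.
- steel_bath: Closed steel water bath on the left (fixed, not used): 302 mm wide, 297 mm deep, lid 212 mm and its handle 240 mm above the worktop; origin on the worktop under its middle. The gripper may start right above it: go up before moving sideways.

How it is judged (in metres and radians):
On the way, in this order (a step that is already met when the one before it is completed fails the run):
1. the shuttle is fully home with the lever still up (value of joint shuttle above 0.086 m and value of joint lever below 0.2 rad), for 0.2 s.
2. the lever is in the green band and the foot clamps the cap (value of joint lever between 0.57 and 0.79 rad and contact force between foot and vial above 1.5 N), for 0.2 s.
At the end, for the whole second after the job is handed in: Shuttle home (within 4 mm); the robot presses the red paddle (over 3 N) and holds the lever still at 0.57 to 0.79 rad (green); the foot presses the cap with over 1.5 N; the vial is upright (within 0.12 rad), within 8 mm of the foot axis. The program finishes while holding (all of step 2 and value of joint shuttle above 0.086 m and velocity of joint lever between -0.1 and 0.1 rad/s and contact force between any of the fingers, the arm and lever above 3 N and horizontal distance between vial_center and foot below 0.008 m and angle between vial_center's own z axis and vertical below 0.12 rad); the arm keeps its last pose, push and grip.
It fails at once if the lever was pushed into the red (past 0.90 rad) (value of joint lever above 0.9 rad).
It fails at once if the vial was tipped over or taken out of its nest (angle between vial_center's own z axis and vertical above 0.35 rad or height (world z) of vial_center above 0.08 m).
It fails at once if a bystander was shifted by more than 30 mm (distance of any of brown_bottle, flask, blue_vial, white_vial from where it was at the start of the episode above 0.03 m).
It also fails if it takes over 53 s, if anything falls off the work surface, if the arm or the gripper's body presses on something with over 40 N, if the wrist force passes 120 N, or if a joint passes its speed limit or range.

### The arm

A 6-joint arm with a two-finger parallel gripper is mounted at the origin on a cart in front of the work surface, level with it; the furniture and walls round the work are solid. World frame = base frame: x ahead of the robot, y to its left, z up, the work surface at z = 0. Lengths are in mm, angles in degrees, forces in N, time in s.
With the tool pointing down it reaches from about 350 to 850 mm from the base axis. Payload 8.1 kg.
Tool frame: the origin (TCP) lies midway between the tips of the shut fingers; the grasp point (between the pads) lies 19 mm behind it; z points along the fingers, y is the line along which they close (so a half turn about z gives the same grasp; the last joint's range is limited). The gripper opens to 85 mm and grips with 20 to 120 N. Pads are 22 mm wide; open, the fingers measure 114 mm over their backs; the gripper's body (76 mm by 85 mm) begins 54 mm behind the grasp point. The pads swing forward as they close: fully open they stand 13 mm farther back than shut.
Start: joints at [-73.132, 7.471, 85.268, -0, 87.261, -4.893], TCP at [222.461, -557.24, 231.292] pointing down, gripper open.
Joint ranges: [-169.43, 169.43], [-51.17, 129.36], [1.28, 143.12], [-76.62, 256.62], [0, 156.53], [-152.29, 152.29]. Speed limits (degrees/s): [136.94, 136.94, 159.86, 180, 180, 180].

### API

Orientations are given as [roll, pitch, yaw] about the fixed x, y, z axes, in that order (R = Rz(yaw) Ry(pitch) Rx(roll)).
In Python, from bench import sense, snapshot, camera_params, hand_in, masks_of, pinpoint gives the robot as it stands.
- The arm moves only by the tool step_arm, never from a script. Its argument "targets" is a list of rows, each an object with "angular": the turn, a rotation vector about the tool's x, y, z scaled (see below), a list of three; "dp": the shift along the tool's x, y, z scaled (see below), a list of three; "fingers": the closure, from 0 (fully open) to 1 (shut). A call has exactly 8 rows; each row is the pose to reach, as a shift and turn from the pose commanded when the call began, along the tool's axes at that moment, turning the shorter way round; what a row does not reach only later rows make up. The controller multiplies each number of a shift by 0.2 m and each number of a turn by 180 degrees. A row lasts 1/8 s, in which the tool goes at most 62.5 mm and 10.7 degrees, less where a joint would pass 70% of its speed; a pose out of reach is approached as far as the arm can. A call with a number of a shift or a turn outside -1 to 1 is refused whole. A call with a gripper value outside its range is refused whole. The fingers move at their own pace and stop on an object; "newtons" is the grip in N (left out, the last holds). Time passes only in rows, so rows that repeat a pose let the fingers close, or fill a call up. It gives the time, the measured TCP pose, the force, the opening and the grip force at its end, in the units of the state.
- sense(): the state, without advancing time (a new reading comes with each control period).
- snapshot(name): name is "scene" or "top" or "wrist"; returns the picture (480x640x3 uint8, blue, green, red); there is no depth.
- camera_params(name): a dict with "vfov" (degrees; the focal length in pixels is half the picture's height over the tangent of half this angle, whatever the lens; pixels are square), "cx", "cy" (the principal point, pixels), "D" ([k1, k2, p1, p2, k3] as OpenCV has them; the pictures are not rectified), "R" (3x3) and "t" (3): a world point X has camera coordinates R X + t. Camera axes: x right, y down, z forward; pixel columns grow to the right and rows downward; lengths in mm; the calibration is good to about 2 mm. A picture is of the moment at which its call begins: read the wrist's pose just before it. camera_params takes no time and is no camera call; for the wrist camera it gives the pose at the moment of the call.
- hand_in(): hands the job in; it is judged then, once.
Trained networks look in the newest picture that a camera, given by its name, has taken for a name from the list of things; names that differ only in an ending like _2 or _b are one class to them, and where a whole thing is asked for, a point or a joint stands for the part that bears it (a point fixed in the world has none). Each returns a list of dicts, best first, with "conf" (0 to 1); they miss things now and then, are a little off and sometimes report something else, mostly with a low value. They report only what shows in the picture. A call takes as long as a camera call.
- masks_of(camera, label): "pixels" (480x640 bool, what is visible of it) and "at" ([column, row] in pixels, amid what is visible of it).
- pinpoint(camera, label): "at" ([column, row] in pixels: a listed point, or the origin of a listed thing).
The state is a dict: "time": time; "joint_pos": joint angles; "qd": joint speeds; "joint_efforts": joint torques, N m; "tool_pos": TCP position; "tcp_rot": TCP orientation; "ft_force": force on the tool from outside, world axes, zero at the start; "wrist_torque": the same for the moment, N m; "finger_gap": finger opening in mm; "grip_force": force on a finger pad.
Only numpy, scipy, OpenCV 4.12 (cv2) and the standard library are available. Lean on these libraries where they do the work, as an engineer would, in place of code of your own. Each camera call takes 0.05 s, during which the arm holds its last target. There are 200 camera calls.

## Working session

There is one attempt and no reset: what is moved stays moved. The work goes in short steps, Python scripts to look and compute and a tool call to move; the robot and the scene stay as the last step left them, time stands still between calls to the robot, and variables do not carry over. Pictures are saved under pics/ and viewed, at most 10 in all, crops included, and the job is handed in when it is done.

Besides the shell and the picture viewer there is one more tool, called after "Call:" by a JSON object that holds its "op" and its "data", one argument or row to a line. step_arm: Moves the arm, as the interface text tells. Its arguments: {"type":"object","properties":{"targets":{"type":"array","items":{"type":"object","properties":{"angular":{"type":"array","items":{"type":"number","minimum":-1,"maximum":1}},"dp":{"type":"array","items":{"type":"number","minimum":-1,"maximum":1}},"fingers":{"type":"number"}}}},"newtons":{"type":"number"}},"required":["targets"]}

```bash
mkdir -p pics
cat > h.py <<'E'
import numpy as np, cv2
from bench import *
def K(p):
    f=240/np.tan(np.radians(p['vfov'])/2); return np.array([[f,0,p['cx']],[0,f,p['cy']],[0,0,1]])
def ray(p,px):
    u=cv2.undistortPoints(np.array([[px]],float),K(p),np.array(p['D'],float))[0,0]
    R=np.array(p['R']);t=np.array(p['t'])
    d=R.T@np.array([u[0],u[1],1]);return -R.T@t,d/np.linalg.norm(d)
def atz(p,px,z):
    c,d=ray(p,px);return c+d*(z-c[2])/d[2]
def tri(obs):
    A=np.zeros((3,3));b=np.zeros(3)
    for c,d in obs:
        M=np.eye(3)-np.outer(d,d);A+=M;b+=M@c
    X=np.linalg.solve(A,b);return X,[round(float(np.linalg.norm((np.eye(3)-np.outer(d,d))@(X-c))),1) for c,d in obs]
def proj(p,X):
    return cv2.projectPoints(np.array(X,float).reshape(-1,1,3),cv2.Rodrigues(np.array(p['R'],float))[0],np.array(p['t'],float),K(p),np.array(p['D'],float))[0][:,0]
E
python3 - <<'E'
from h import *
np.set_printoptions(precision=1,suppress=True)
s=sense();print(s['tool_pos'],s['tcp_rot'],s['time'])
for n in('scene','top'):
    cv2.imwrite(f'pics/{n}0.png',snapshot(n))
pt={}
for l,z in [('shuttle_knob',58),('paddle',240),('vial_center',59.5),('lever_hub',180),('foot',109),('press',0),('brown_bottle',0),('flask',0),('blue_vial',0),('white_vial',0)]:
    o=[]
    for n in('scene','top'):
        r=pinpoint(n,l)
        if r:
            p=camera_params(n);o.append(ray(p,r[0]['at']));print(l,n,np.array(r[0]['at']),round(r[0]['conf'],2),atz(p,r[0]['at'],z))
    if len(o)==2:print('   tri',*tri(o))
print(sense()['time'])
E
```

```text
[ 222.3 -556.7  230.2] [-179.9   -0.    21.8] 0.0
shuttle_knob scene [339.7 256.6] 0.93 [ 557.8 -100.9   58. ]
shuttle_knob top [372.  222.3] 0.95 [ 579.9 -109.3   58. ]
   tri [ 579.5 -114.6   44.9] [4.6, 4.6]
paddle scene [295.7 226.5] 0.55 [463.9 111.7 240. ]
paddle top [273.4 266. ] 0.72 [455.4 115.3 240. ]
   tri [455.9 116.1 243.9] [1.4, 1.4]
vial_center scene [296.3 266.1] 0.62 [588.3  17.9  59.5]
vial_center top [324.5 217.5] 0.53 [592.8   5.8  59.5]
   tri [596.6   7.8  52.1] [3.0, 3.0]
lever_hub scene [272.5 234. ] 0.81 [570.   98.4 180. ]
lever_hub top [279.4 213. ] 0.95 [576.3 107.2 180. ]
   tri [572.3 103.1 181.7] [5.3, 5.3]
foot scene [264.1 258.2] 0.48 [597.1 106.9 109. ]
press scene [267.2 299.1] 0.64 [588.5 109.8   0. ]
press top [290.6 220.9] 0.76 [598.5  90.2   0. ]
   tri [604.6  94.  -14.9] [4.2, 4.2]
brown_bottle top [459.8 249.4] 0.56 [ 519.4 -338.7    0. ]
flask scene [271.9 234.9] 0.24 [ 878.6 -112.9    0. ]
flask top [461.8 289.7] 0.97 [ 417.4 -336.6    0. ]
   tri [486.  -68.2 232.1] [195.7, 195.7]
blue_vial scene [257.7 360.1] 0.55 [408.4 261.    0. ]
blue_vial top [223.1 303.1] 0.72 [392.9 257.9   0. ]
   tri [396.5 261.5   6.5] [6.1, 6.1]
white_vial scene [224.2 376.4] 0.61 [409.5 340.3   0. ]
white_vial top [190.6 300.2] 0.65 [401.3 337.8   0. ]
   tri [403.3 339.8   3. ] [3.4, 3.4]
1.1
```

View pics/scene0.png

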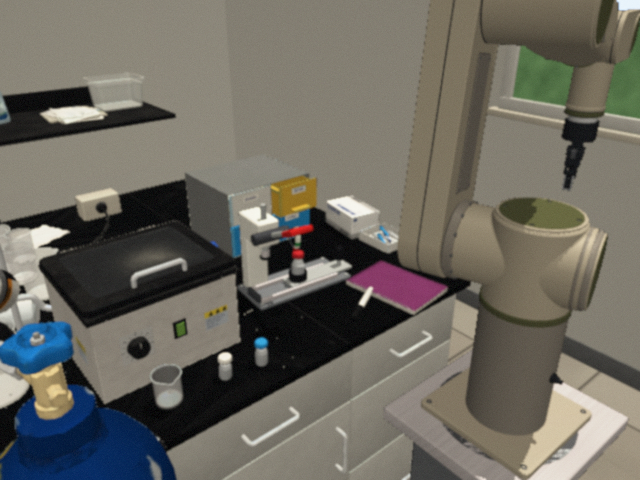

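View pics/top0.png

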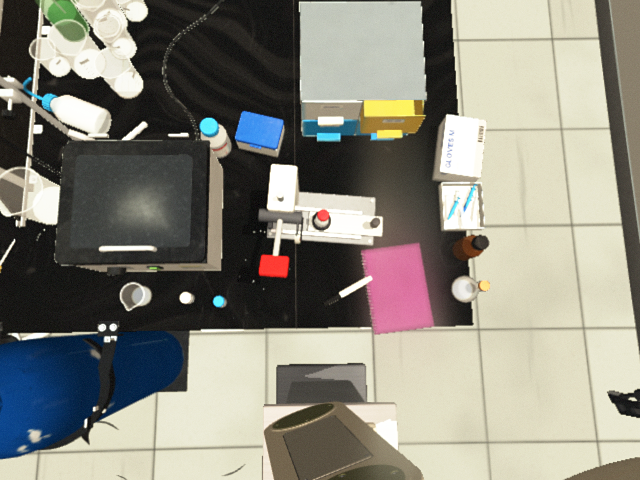

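The press stands at about (275,200) in the top view, with the track running right to the knob at (373,222) and the red paddle at (274,266). The flask and bottle are far right at about (465,270).

I'll move towards the knob first, turning to the press yaw (about -5°).

Call:
{"op": "step_arm", "data": {
  "targets": [
    {"dp":[0.1,-0.05,0],"angular":[0,0,0.02],"fingers":1},
    {"dp":[0.25,-0.12,0],"angular":[0,0,0.05],"fingers":1},
    {"dp":[0.4,-0.18,0],"angular":[0,0,0.08],"fingers":1},
    {"dp":[0.55,-0.25,0],"angular":[0,0,0.11],"fingers":1},
    {"dp":[0.7,-0.32,0],"angular":[0,0,0.13],"fingers":1},
    {"dp":[0.85,-0.38,0],"angular":[0,0,0.15],"fingers":1},
    {"dp":[0.95,-0.43,0],"angular":[0,0,0.15],"fingers":1},
    {"dp":[1.0,-0.45,0],"angular":[0,0,0.15],"fingers":1}
  ]
}}

```text
time: 2.1
tool_pos: [375.6, -398.7, 231.4]
tcp_rot: [180.0, -0.0, -5.2]
ft_force: [0.6, 0.8, -0.5]
finger_gap: -0.3
grip_force: 0.0
```

```bash
cat >> h.py <<'E'
from scipy.spatial.transform import Rotation as Ro
np.set_printoptions(precision=3,suppress=True)
def go(X):
    s=sense();R=Ro.from_euler('xyz',s['tcp_rot'],degrees=True)
    print('t',s['time'],'tcp',np.array(s['tool_pos']),np.array(s['tcp_rot']),'F',np.array(s['ft_force']),'dp',R.inv().apply(np.array(X)-s['tool_pos'])/200)
E
python3 - <<'E'
from h import *
go([572,-180,200])
p=camera_params('wrist');cv2.imwrite('pics/w1.png',snapshot('wrist'))
for l,z in [('shuttle_knob',58),('paddle',240),('vial_center',59.5),('lever_hub',180)]:
    r=pinpoint('wrist',l)
    if r: print(l,np.array(r[0]['at']),r[0]['conf'],atz(p,r[0]['at'],z))
E
```

```text
t 2.1 tcp [ 375.585 -398.723  231.403] [179.995  -0.01   -5.162] F [ 0.642  0.849 -0.504] dp [ 0.88  -1.178  0.157]
```

Call:
{"op": "step_arm", "data": {
  "targets": [
    {"dp":[0.1,-0.12,0],"fingers":1},
    {"dp":[0.25,-0.28,0],"fingers":1},
    {"dp":[0.4,-0.45,0],"fingers":1},
    {"dp":[0.55,-0.62,0],"fingers":1},
    {"dp":[0.7,-0.8,0],"fingers":1},
    {"dp":[0.82,-0.92,0],"fingers":1},
    {"dp":[0.88,-0.98,0],"fingers":1},
    {"dp":[0.88,-1.0,0],"fingers":1}
  ]
}}

```text
validation failed for argument at $.ta...
```

Run:
```python
from h import *
go([576,-165,48])
p=camera_params('wrist');cv2.imwrite('pics/w2.png',snapshot('wrist'))
for l,z in [('shuttle_knob',58),('paddle',240),('vial_center',59.5),('lever_hub',180)]:
    r=pinpoint('wrist',l)
    if r: print(l,np.array(r[0]['at']),r[0]['conf'],atz(p,r[0]['at'],z))
```

```text
t 2.35 tcp [ 374.334 -400.139  231.285] [179.983   0.011  -5.272] F [ 0.05  -0.172  0.317] dp [ 0.896 -1.264  0.916]
```

View pics/w2.png

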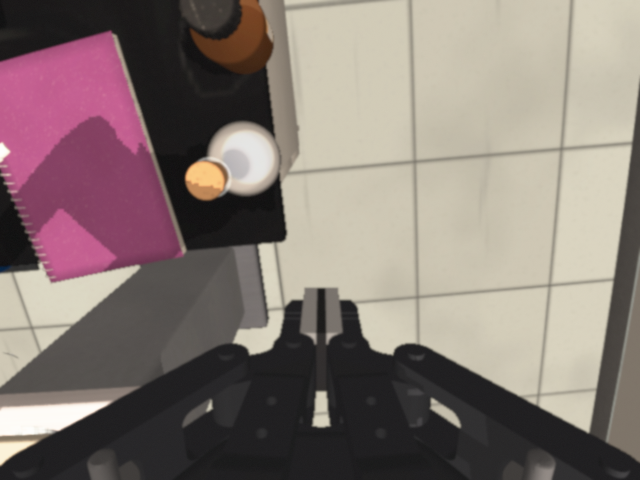

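The wrist view shows only the flask (243,158), bottle (232,30) and notebook. The move was refused, probably because `angular` was missing, so I'm adding it.

Call:
{"op": "step_arm", "data": {
  "targets": [
    {"dp":[0.1,-0.12,0],"angular":[0,0,0],"fingers":1},
    {"dp":[0.25,-0.28,0],"angular":[0,0,0],"fingers":1},
    {"dp":[0.4,-0.45,0],"angular":[0,0,0],"fingers":1},
    {"dp":[0.55,-0.62,0],"angular":[0,0,0],"fingers":1},
    {"dp":[0.7,-0.8,0],"angular":[0,0,0],"fingers":1},
    {"dp":[0.82,-0.92,0],"angular":[0,0,0],"fingers":1},
    {"dp":[0.88,-0.98,0],"angular":[0,0,0],"fingers":1},
    {"dp":[0.88,-1.0,0],"angular":[0,0,0],"fingers":1}
  ]
}}

```text
time: 3.6
tool_pos: [568.5, -216.3, 231.0]
tcp_rot: [180.0, 0.0, -5.2]
ft_force: [0.4, 0.4, 0.7]
finger_gap: -0.2
grip_force: 0.0
```

Run:
```python
from h import *
go([576,-165,48])
p=camera_params('wrist');cv2.imwrite('pics/w3.png',snapshot('wrist'))
for l,z in [('shuttle_knob',58),('paddle',240),('vial_center',59.5),('lever_hub',180)]:
    r=pinpoint('wrist',l)
    if r: print(l,np.array(r[0]['at']),r[0]['conf'],atz(p,r[0]['at'],z))
```

```text
t 3.6 tcp [ 568.523 -216.295  231.042] [179.995   0.029  -5.2  ] F [0.386 0.386 0.716] dp [ 0.014 -0.259  0.915]
shuttle_knob [202.9 204.9] 0.56 [ 580.88 -118.32   58.  ]
vial_center [ 51.2 208.2] 0.89 [590.755  11.882  59.5  ]
```

View pics/w3.png

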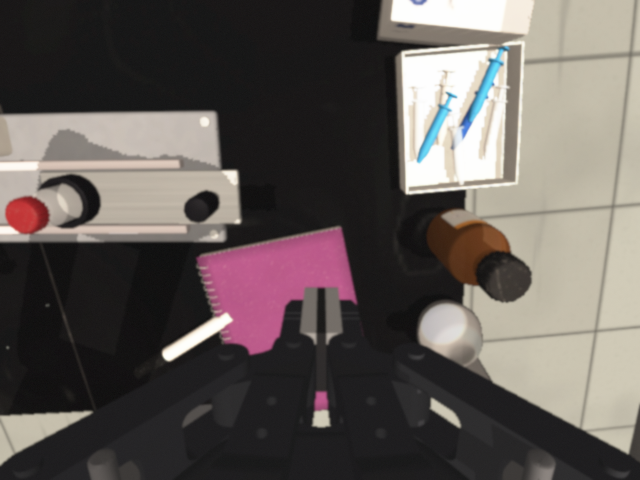

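The wrist view shows the knob at (203,205) and the vial at about (70,205), 130 mm apart, which fits the geometry (press yaw about -4.3°). Next I'll descend to the right of the knob.

Call:
{"op": "step_arm", "data": {
  "targets": [
    {"dp":[0.01,-0.1,0.1],"angular":[0,0,0],"fingers":1},
    {"dp":[0.02,-0.2,0.25],"angular":[0,0,0],"fingers":1},
    {"dp":[0.02,-0.27,0.4],"angular":[0,0,0],"fingers":1},
    {"dp":[0.02,-0.27,0.55],"angular":[0,0,0],"fingers":1},
    {"dp":[0.02,-0.27,0.7],"angular":[0,0,0],"fingers":1},
    {"dp":[0.02,-0.27,0.82],"angular":[0,0,0],"fingers":1},
    {"dp":[0.02,-0.27,0.9],"angular":[0,0,0],"fingers":1},
    {"dp":[0.02,-0.27,0.9],"angular":[0,0,0],"fingers":1}
  ]
}}

```text
time: 4.85
tool_pos: [575.8, -162.1, 49.3]
tcp_rot: [-179.9, 0.2, -5.2]
ft_force: [-0.7, -0.5, -0.1]
finger_gap: 0.2
grip_force: 0.0
```

Run:
```python
from h import *
go([584,-80,51])
```

```text
t 4.85 tcp [ 575.789 -162.078   49.276] [-179.941    0.19    -5.237] F [-0.681 -0.453 -0.091] dp [ 0.003 -0.412 -0.008]
```

Call:
{"op": "step_arm", "data": {
  "targets": [
    {"dp":[0,-0.04,0],"angular":[0,0,0],"fingers":1},
    {"dp":[0,-0.08,0],"angular":[0,0,0],"fingers":1},
    {"dp":[0,-0.12,0],"angular":[0,0,0],"fingers":1},
    {"dp":[0,-0.17,0],"angular":[0,0,0],"fingers":1},
    {"dp":[0,-0.22,0],"angular":[0,0,0],"fingers":1},
    {"dp":[0,-0.27,0],"angular":[0,0,0],"fingers":1},
    {"dp":[0,-0.32,0],"angular":[0,0,0],"fingers":1},
    {"dp":[0,-0.35,0],"angular":[0,0,0],"fingers":1}
  ]
}}

```text
time: 5.85
tool_pos: [583.7, -92.5, 51.2]
tcp_rot: [-180.0, 0.0, -5.2]
ft_force: [0.0, -1.6, 1.7]
finger_gap: 0.1
grip_force: 0.9
```

Run:
```python
from h import *
go([584,-60,51])
p=camera_params('wrist');cv2.imwrite('pics/w4.png',snapshot('wrist'))
for l,z in [('shuttle_knob',58),('vial_center',59.5)]:
    r=pinpoint('wrist',l)
    if r: print(l,np.array(r[0]['at']),r[0]['conf'],atz(p,r[0]['at'],z))
p=camera_params('top');snapshot('top');r=pinpoint('top','shuttle_knob')
if r: print(np.array(r[0]['at']),r[0]['conf'],atz(p,r[0]['at'],58))
```

```text
t 5.85 tcp [583.682 -92.508  51.204] [-179.994    0.009   -5.216] F [ 0.037 -1.578  1.71 ] dp [-0.013 -0.162  0.001]
shuttle_knob [259. 315.] 0.55 [584.551 -68.475  58.   ]
[352.6 222.7] 0.66 [579.48  -62.138  58.   ]
```

View pics/w4.png

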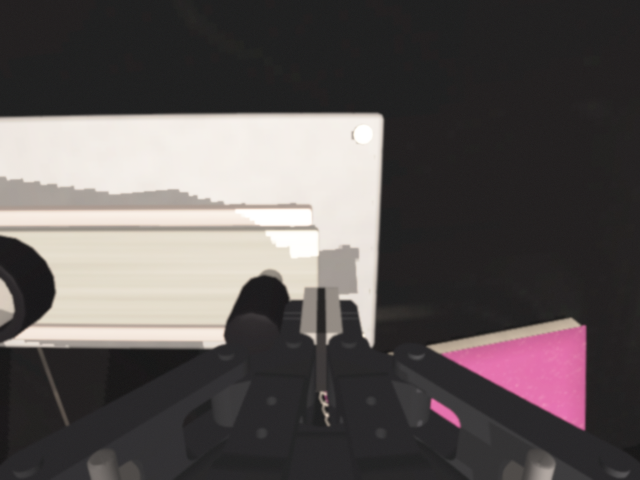

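The fingers are pushing the knob (265,310), and about 40 mm of travel is left.

Call:
{"op": "step_arm", "data": {
  "targets": [
    {"dp":[-0.01,-0.04,0],"angular":[0,0,0],"fingers":1},
    {"dp":[-0.01,-0.08,0],"angular":[0,0,0],"fingers":1},
    {"dp":[-0.01,-0.12,0],"angular":[0,0,0],"fingers":1},
    {"dp":[-0.01,-0.15,0],"angular":[0,0,0],"fingers":1},
    {"dp":[-0.01,-0.17,0],"angular":[0,0,0],"fingers":1},
    {"dp":[-0.01,-0.18,0],"angular":[0,0,0],"fingers":1},
    {"dp":[-0.01,-0.19,0],"angular":[0,0,0],"fingers":1},
    {"dp":[-0.01,-0.2,0],"angular":[0,0,0],"fingers":1}
  ]
}}

```text
time: 7.1
tool_pos: [585.2, -53.3, 51.2]
tcp_rot: [180.0, 0.0, -5.3]
ft_force: [-0.5, -1.6, -0.7]
finger_gap: -0.0
grip_force: 0.8
```

Not yet at the stop, so I'll creep on in small steps and watch the force.

Call:
{"op": "step_arm", "data": {
  "targets": [
    {"dp":[0,-0.005,0],"angular":[0,0,0],"fingers":1},
    {"dp":[0,-0.01,0],"angular":[0,0,0],"fingers":1},
    {"dp":[0,-0.015,0],"angular":[0,0,0],"fingers":1},
    {"dp":[0,-0.015,0],"angular":[0,0,0],"fingers":1},
    {"dp":[0,-0.02,0],"angular":[0,0,0],"fingers":1},
    {"dp":[0,-0.02,0],"angular":[0,0,0],"fingers":1},
    {"dp":[0,-0.02,0],"angular":[0,0,0],"fingers":1},
    {"dp":[0,-0.02,0],"angular":[0,0,0],"fingers":1}
  ]
}}

```text
time: 8.1
tool_pos: [585.4, -51.2, 51.3]
tcp_rot: [179.9, 0.0, -5.3]
ft_force: [-2.5, -10.3, 0.6]
finger_gap: -0.4
grip_force: 5.0
```

At the stop: force rose to 10 N after 91 mm of travel. I'll back off and go up.

Call:
{"op": "step_arm", "data": {
  "targets": [
    {"dp":[0,0.06,0],"angular":[0,0,0],"fingers":1},
    {"dp":[0,0.12,0],"angular":[0,0,0],"fingers":1},
    {"dp":[0,0.12,-0.15],"angular":[0,0,0],"fingers":1},
    {"dp":[0,0.12,-0.35],"angular":[0,0,0],"fingers":1},
    {"dp":[0,0.12,-0.55],"angular":[0,0,0],"fingers":1},
    {"dp":[0,0.12,-0.75],"angular":[0,0,0],"fingers":1},
    {"dp":[0,0.12,-0.92],"angular":[0,0,0],"fingers":1},
    {"dp":[0,0.12,-1.0],"angular":[0,0,0],"fingers":1}
  ]
}}

```text
time: 9.1
tool_pos: [584.5, -73.7, 254.0]
tcp_rot: [180.0, -0.2, -5.2]
ft_force: [0.1, -0.8, -0.2]
finger_gap: 0.3
grip_force: 0.0
```

Run:
```python
from h import *
snapshot('top');snapshot('scene')
for n in('top','scene'):
  for l,z in[('shuttle_knob',58),('paddle',240)]:
    r=pinpoint(n,l)
    if r: print(n,l,r[0]['conf'],atz(camera_params(n),r[0]['at'],z))
go([452,0,290]); go([452,113,290])
```

```text
top shuttle_knob 0.65 [586.177 -20.066  58.   ]
top paddle 0.68 [459.014 118.851 240.   ]
scene shuttle_knob 0.92 [577.501 -20.872  58.   ]
scene paddle 0.81 [464.789 104.903 240.   ]
t 9.4 tcp [582.588 -73.056 248.965] [-179.973    0.192   -5.241] F [-0.457  0.917 -1.033] dp [-0.684 -0.304 -0.203]
t 9.4 tcp [582.588 -73.056 248.965] [-179.973    0.192   -5.241] F [-0.457  0.917 -1.033] dp [-0.736 -0.867 -0.202]
```

Call:
{"op": "step_arm", "data": {
  "targets": [
    {"dp":[0,0,-0.15],"angular":[0,0,0],"fingers":1},
    {"dp":[-0.1,-0.08,-0.22],"angular":[0,0,0],"fingers":1},
    {"dp":[-0.3,-0.25,-0.22],"angular":[0,0,0],"fingers":1},
    {"dp":[-0.45,-0.45,-0.22],"angular":[0,0,0],"fingers":1},
    {"dp":[-0.6,-0.62,-0.22],"angular":[0,0,0],"fingers":1},
    {"dp":[-0.7,-0.77,-0.22],"angular":[0,0,0],"fingers":1},
    {"dp":[-0.74,-0.86,-0.22],"angular":[0,0,0],"fingers":1},
    {"dp":[-0.74,-0.86,-0.22],"angular":[0,0,0],"fingers":1}
  ]
}}

```text
time: 10.4
tool_pos: [450.9, 112.6, 294.0]
tcp_rot: [180.0, 0.1, -5.1]
ft_force: [-0.7, 1.0, 0.1]
finger_gap: 0.2
grip_force: 0.0
```

Run:
```python
from h import *
p=camera_params('wrist');cv2.imwrite('pics/w5.png',snapshot('wrist'))
for l,z in [('paddle',240),('lever_hub',180)]:
    r=pinpoint('wrist',l)
    if r: print(l,np.array(r[0]['at']),r[0]['conf'],atz(p,r[0]['at'],z))
go([446,113,240]); go([444,113,162])
```

```text
paddle [317.7 243.1] 0.65 [459.612 112.978 240.   ]
lever_hub [317.2  40.4] 0.61 [569.328 103.56  180.   ]
t 10.55 tcp [451.813 111.028 294.493] [179.967   0.069  -5.253] F [0.624 0.462 0.169] dp [-0.03  -0.007  0.272]
t 10.55 tcp [451.813 111.028 294.493] [179.967   0.069  -5.253] F [0.624 0.462 0.169] dp [-0.039 -0.007  0.663]
```

View pics/w5.png

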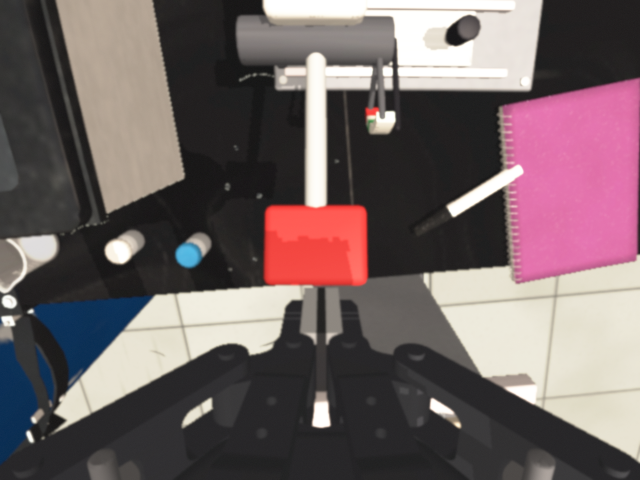

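The paddle is centred at (316,245) just ahead of the fingertips, and it agrees with the model. Next I'll press down, slowing as it goes.

Call:
{"op": "step_arm", "data": {
  "targets": [
    {"dp":[0,-0.01,0.12],"angular":[0,0,0],"fingers":1},
    {"dp":[0,-0.01,0.2],"angular":[0,0,0],"fingers":1},
    {"dp":[0,-0.01,0.26],"angular":[0,0,0],"fingers":1},
    {"dp":[0,-0.01,0.32],"angular":[0,0,0],"fingers":1},
    {"dp":[0,-0.01,0.38],"angular":[0,0,0],"fingers":1},
    {"dp":[0,-0.01,0.44],"angular":[0,0,0],"fingers":1},
    {"dp":[0,-0.01,0.48],"angular":[0,0,0],"fingers":1},
    {"dp":[0,-0.01,0.5],"angular":[0,0,0],"fingers":1}
  ]
}}

```text
time: 11.55
tool_pos: [451.5, 113.7, 194.7]
tcp_rot: [180.0, 0.1, -5.2]
ft_force: [-4.4, 1.2, 6.4]
finger_gap: 0.2
grip_force: 2.7
```

Call:
{"op": "step_arm", "data": {
  "targets": [
    {"dp":[0,0,0.03],"angular":[0,0,0],"fingers":1},
    {"dp":[0,0,0.06],"angular":[0,0,0],"fingers":1},
    {"dp":[0,0,0.09],"angular":[0,0,0],"fingers":1},
    {"dp":[0,0,0.12],"angular":[0,0,0],"fingers":1},
    {"dp":[0,0,0.14],"angular":[0,0,0],"fingers":1},
    {"dp":[0,0,0.15],"angular":[0,0,0],"fingers":1},
    {"dp":[0,0,0.155],"angular":[0,0,0],"fingers":1},
    {"dp":[0,0,0.155],"angular":[0,0,0],"fingers":1}
  ]
}}

```text
time: 12.55
tool_pos: [452.6, 113.7, 165.1]
tcp_rot: [-180.0, -0.1, -5.2]
ft_force: [-4.2, -0.9, 8.4]
finger_gap: 0.2
grip_force: 4.7
```

Run:
```python
from h import *
go([451,113,162])
im=snapshot('wrist');cv2.imwrite('pics/w6.png',im);p=camera_params('wrist')
r=pinpoint('wrist','paddle')
if r: print(r[0]['at'],r[0]['conf'],atz(p,r[0]['at'],157))
im=snapshot('scene');cv2.imwrite('pics/s6.png',cv2.resize(im[190:320,200:370],None,fx=4,fy=4,interpolation=cv2.INTER_CUBIC))
p=camera_params('scene');r=pinpoint('scene','paddle')
if r:
  c,d=ray(p,r[0]['at']);print(r[0]['at'],r[0]['conf'],[c+d*(y-c[1])/d[1] for y in (113,)])
```

```text
t 12.55 tcp [452.603 113.686 165.129] [-179.984   -0.089   -5.233] F [-4.162 -0.936  8.438] dp [-0.008  0.004  0.016]
[301.0, 262.9] 0.55 [array([446.604, 113.   , 160.439])]
```

View pics/s6.png

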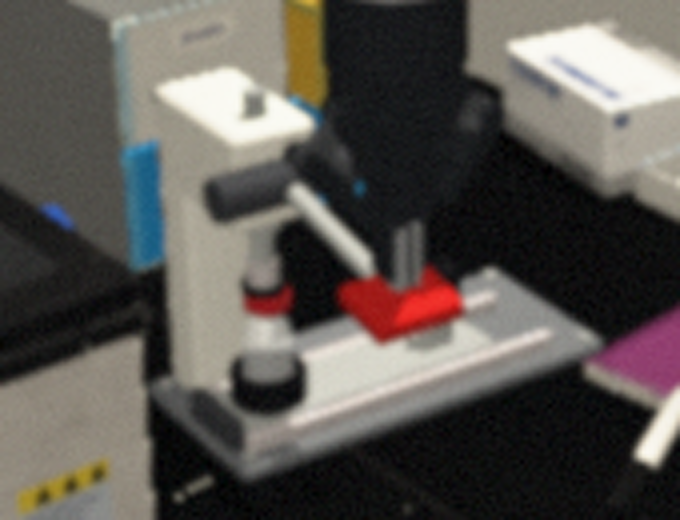

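View pics/w6.png

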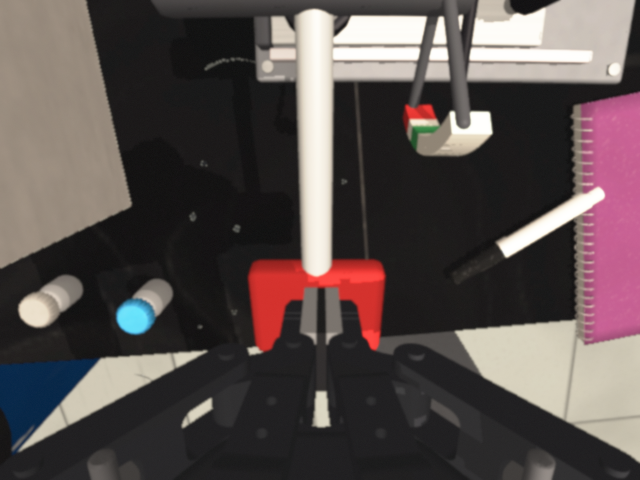

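The foot sits on the red cap (268,300 in the crop) and the vial stands upright under it. The wrist view shows the paddle's inner edge at row ~262, columns 250–384. I'm adding 3 mm, then checking the angle by projecting the model.

Call:
{"op": "step_arm", "data": {
  "targets": [
    {"dp":[0,0,0.005],"angular":[0,0,0],"fingers":1},
    {"dp":[0,0,0.01],"angular":[0,0,0],"fingers":1},
    {"dp":[0,0,0.015],"angular":[0,0,0],"fingers":1},
    {"dp":[0,0,0.015],"angular":[0,0,0],"fingers":1},
    {"dp":[0,0,0.015],"angular":[0,0,0],"fingers":1},
    {"dp":[0,0,0.015],"angular":[0,0,0],"fingers":1},
    {"dp":[0,0,0.015],"angular":[0,0,0],"fingers":1},
    {"dp":[0,0,0.015],"angular":[0,0,0],"fingers":1}
  ]
}}

```text
time: 13.75
tool_pos: [452.9, 113.6, 162.4]
tcp_rot: [-180.0, -0.1, -5.2]
ft_force: [-2.6, -0.8, 9.3]
finger_gap: 0.2
grip_force: 4.9
```

Run:
```python
from h import *
go([451,113,162])
p=camera_params('wrist');im=snapshot('wrist').astype(int)
m=(im[...,2]>120)&(im[...,1]<60)&(im[...,0]<70);m[:200]=0
for r in (258,262,264,268,270,280,290,300,320):
    c=np.where(m[r])[0]; print(r,(c.min(),c.max()) if len(c) else None)
hub=np.array([569.,103.8,180]);yw=-0.08
ex=np.array([-np.cos(yw),-np.sin(yw),0]);ey=np.array([-np.sin(yw),np.cos(yw),0]);ez=np.array([0,0,1.])
for a in(.5,.58,.64,.68,.72,.78,.86):
    b=.44-a;u=ex*np.cos(b)+ez*np.sin(b);n=-ex*np.sin(b)+ez*np.cos(b)
    print(a,proj(p,[hub+u*L+n*7+s*28*ey for L in(103,147) for s in(1,-1)]).round(0).tolist(), (hub+u*125+n*7)[[0,2]])
f=[camera_params(n) for n in('scene','top')]
for n in('scene','top'):
    snapshot(n);p=camera_params(n)
    r=pinpoint(n,'paddle');k=pinpoint(n,'shuttle_knob')
    if r:
        c,d=ray(p,r[0]['at']);print(n,r[0]['conf'],c+d*(113-c[1])/d[1])
    if k: print(n,'knob',atz(p,k[0]['at'],58))
```

```text
t 13.75 tcp [452.914 113.638 162.403] [-179.983   -0.132   -5.236] F [-2.611 -0.803  9.3  ] dp [-0.009  0.004  0.002]
258 None
262 (np.int64(254), np.int64(380))
264 (np.int64(253), np.int64(381))
268 (np.int64(251), np.int64(382))
270 (np.int64(250), np.int64(383))
280 (np.int64(249), np.int64(384))
290 (np.int64(250), np.int64(383))
300 (np.int64(251), np.int64(382))
320 (np.int64(253), np.int64(380))
0.5 [[242.0, 295.0], [399.0, 293.0], [252.0, 392.0], [392.0, 391.0]] [444.206 179.492]
0.58 [[246.0, 285.0], [395.0, 283.0], [256.0, 373.0], [387.0, 371.0]] [444.645 169.489]
0.64 [[249.0, 277.0], [392.0, 275.0], [259.0, 358.0], [384.0, 357.0]] [445.497 162.027]
0.68 [[251.0, 271.0], [390.0, 270.0], [261.0, 349.0], [382.0, 348.0]] [446.312 157.087]
0.72 [[252.0, 266.0], [389.0, 264.0], [263.0, 340.0], [381.0, 338.0]] [447.324 152.183]
0.78 [[254.0, 257.0], [386.0, 256.0], [265.0, 326.0], [378.0, 325.0]] [449.206 144.913]
0.86 [[257.0, 246.0], [384.0, 244.0], [267.0, 309.0], [376.0, 307.0]] [452.384 135.422]
scene 0.89 [453.971 113.    146.322]
scene knob [570.363  -6.584  58.   ]
top 0.51 [437.297 113.    196.199]
top knob [583.117 -27.277  58.   ]
```

```bash
python3 -c "
from bench import *
print(hand_in())"
```

```text
the job is handed in; nothing more can be done
None
```

I handed the job in with the shuttle against its stop and the lever held at about 0.68 rad (in the green) by an estimate from camera and contact geometry. The foot was on the upright vial's cap; the hand-in returned no verdict.

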